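# Try the trigger of the reacher and hold it extended at its second stop

### The arm

A 6-joint arm with a two-finger parallel gripper is mounted at the origin on a cart in front of the work surface, level with it; the furniture and walls round the work are solid. World frame = base frame: x ahead of the robot, y to its left, z up, the work surface at z = 0. Lengths are in m, angles in rad, forces in N, time in s.
With the tool pointing down it reaches from about 0.25 to 0.725 m from the base axis. Payload 9.7 kg.
Tool frame: the origin (TCP) lies between the finger pads; the fingertips stand 19 mm ahead of it and the grasp point (between the pads) is the TCP; z points along the fingers, y is the line along which they close (so a half turn about z gives the same grasp; the last joint's range is limited). The gripper opens to 85 mm and grips with 20 to 120 N. Pads are 22 mm wide; open, the fingers measure 114 mm over their backs; the gripper's body (76 mm by 85 mm) begins 54 mm behind the grasp point. The pads swing forward as they close: fully open they stand 13 mm farther back than shut.
Start: joints at [-1.118, 0.087, 0.176, 1.66, 0, 1.571], TCP at [0.241, -0.495, 0.25] pointing down, gripper open.
Joint ranges: [-3.13, 3.13], [-0.85, 1.81], [-1.15, 1.24], [-2.2, 2.28], [-1.44, 1.52], [-3.14, 3.14]. Speed limits (rad/s): [2.22, 2.22, 2.57, 3.14, 3.14, 3.14].

### API

Orientations are given as a rotation vector (axis times angle).
In Python, from workcell import telemetry, viewer, robot, models gives the robot as it stands.
- The arm moves only by the shell command python3 -m creep 'ROWS' [FORCE]. ROWS is text: rows parted by semicolons, each of 7 numbers parted by spaces: the opening, from 0 (shut) to 1 (fully open), then the shift along the tool's x, y, z in cm, then the turn, a rotation vector about the tool's x, y, z in rad. In form: claw x y z rx ry rz; .... A call has 1 to 12 rows; each row is the pose to reach, as a shift and turn from the pose commanded when the call began, along the tool's axes at that moment; what a row does not reach only later rows make up. A row lasts 1/10 s, in which the tool goes at most 50 mm and 8.59 degrees, less where a joint would pass 70% of its speed; a pose out of reach is approached as far as the arm can. A call with a gripper value outside its range is refused whole. The fingers move at their own pace and stop on an object; FORCE is the grip in N (left out, the last holds). Time passes only in rows, so rows that repeat a pose let the fingers close. It gives the time, the measured TCP pose, the force, the opening and the grip force at its end, in the units of the state.
- telemetry.observe(): the state, without advancing time (a new reading comes with each control period).
- viewer.read_camera(name): name is "scene" or "top"; returns a dict with "color" (400x640x3 uint8, red, green, blue), "mtx" (3x3 intrinsics, pixels), "world_to_cam" (4x4, takes a point from world to camera coordinates). Camera axes: x right, y up, looking along -z (the intrinsics and any distortion apply to the point x, -y, -z); pixel columns grow to the right and rows downward; lengths in m; the calibration is good to about 2 mm. A picture is of the moment at which its call begins. There is no depth.
- robot.job_done(): hands the job in; it is judged then, once.
Trained networks look in the newest picture that a camera, given by its name, has taken for a name from the list of things; names that differ only in an ending like _2 or _b are one class to them, and where a whole thing is asked for, a point or a joint stands for the part that bears it (a point fixed in the world has none). Each returns a list of dicts, best first, with "conf" (0 to 1); they miss things now and then, are a little off and sometimes report something else, mostly with a low value. They report only what shows in the picture. A call takes as long as a camera call.
- models.recognise(thing, camera): "point" ([column, row] in pixels, amid what is visible of it).
- models.silhouettes(thing, camera): "region" (400x640 bool, what is visible of it) and "point" ([column, row] in pixels, amid what is visible of it).
The state is a dict: "clock": time; "qpos": joint angles; "qd": joint speeds; "joint_torque": joint torques, N m; "ee_pos": TCP position; "orientation": TCP orientation; "force": force on the tool from outside, world axes, zero at the start; "moment": the same for the moment, N m; "opening": opening from 0.0 (shut) to 1.0 (fully open); "finger_force": force on a finger pad.
Only numpy, scipy, OpenCV 4.12 (cv2) and the standard library are available. Lean on these libraries where they do the work, as an engineer would, in place of code of your own. Each camera call takes 0.05 s, during which the arm holds its last target. There are 200 camera calls.

### The job

Get the magnetic pick-up reacher in its bench cradle ready for the top cupboard. First try its orange release trigger: squeeze it fully against its spring towards the black grip and let it spring all the way back. Then pinch the grey collar so that its red side button is pressed in, pull it along the shaft past the first stop to the second stop, as far as it goes, and finish still gripping the collar there, because a spring draws it back; leave the things around it where they stand.

Things in the scene. Friction and masses are not known exactly. Their poses are not given: they have to be found in the camera images.
- reacher: Fixed part: dark steel plate (150x130x10 mm) on the worktop carrying, on its side, a black housing and a black pistol grip, a bar 24 mm thick (y 78 to 102), 28 mm tall (z 56 to 84), out to x = -130 mm. Origin on the worktop under the shaft's axis (axis 70 mm up), at the housing's front end; z up; shaft pulls out along this frame's -y. Lies turned up to 0.25 rad about z.
- squeeze_point (a point): Midway between the outer faces of grip and trigger when fully squeezed, at (-85, 80, 70) mm in reacher, same axes. Along y here the grip's outer face is 22 mm to +y; the trigger's outer face is 36 mm to -y at rest, 22 mm squeezed (58, then 44 mm across). Fingers closing along y from above, centred here, pads at this height, squeeze the trigger; the grip is rigid.
- trigger (a joint): Orange trigger bar, 90 mm long, 10 mm thick, 24 mm tall, parallel to the grip, 24 mm from it on its -y side, hinged about an upright pin beside the housing. 0 = at rest, 0.22 rad = fully squeezed. A spring (about 6 N at squeeze_point at the end) brings it back. It works the magnet release inside the shaft; nothing else moves.
- collar: Grey collar with two dark bands, 34 mm wide in x, 50 mm long in y, 30 mm tall, fixed on the sliding shaft; origin = its middle, 70 mm up, when home 50 mm along -y from reacher's origin; same axes. Red button in its -x side, +x side plain. Fingers closing along x from above, centred on the origin, press the button. Shaft with round magnet head reaches 165 mm beyond along -y.
- button (a joint): Red button in the middle of the collar's -x side, 24 mm long in y, 20 mm tall, standing out 7 mm (41 mm across with the collar, 35 pressed). 0 = out, 0.006 m = fully pressed in towards +x, which takes about 8 N. Pressed in more than 5 mm it frees the shaft; let go, it catches again at home and at the first stop.
- shaft (a joint): How far the collar and shaft are pulled out along -y of reacher. 0 = home (caught), 0.045 m = first stop (a catch, passed freely while the button stays pressed), 0.090 m = second stop (a rigid end stop without a catch). A spring pulls it back with 2 N at home and about 6 N at the second stop.
- bean_tin: Bystander: low food tin, 75 mm across, 58 mm tall, origin under its centre.
- jam_jar: Bystander: jam jar, 65 mm across, 83 mm tall, origin under its centre.
- tumbler: Bystander: clear glass, 79 mm across, 90 mm tall, origin under its centre.
- tomato: Bystander: red tomato, 75 mm across, 79 mm tall, origin under its centre.
- mandarin: Bystander: mandarin, 58 mm across, 52 mm tall, origin under its centre.
- lemon: Bystander at the back: lemon, 78 x 55 x 56 mm, origin under its centre.
- garlic: Bystander at the back: garlic bulb, 60 mm across, 58 mm tall, origin under its centre.
- teaspoon: Bystander near the front edge: teaspoon lying flat, 132 x 26 x 9 mm, origin under its centre.

How it is judged:
On the way, in this order (a step that is already met when the one before it is completed fails the run):
1. the trigger is squeezed fully (at least 0.18 of 0.22 rad) while the shaft is still home (value of joint trigger above 0.18 rad and value of joint shaft below 0.005 m), for 0.2 s.
2. the trigger has sprung back (under 0.03 rad) and the fingers are off it and the grip (value of joint trigger below 0.03 rad and value of joint shaft below 0.005 m and contact force between the arm and reacher below 0.2 N), for 0.2 s.
3. the collar is at the second stop (at least 85 of 90 mm out), gripped by the fingers (value of joint shaft above 0.085 m and contact force between the fingers and collar above 3 N), for 0.3 s.
At the end, for the whole second after the job is handed in: The collar is at the second stop (shaft at least 85 of 90 mm out) and stays there, the fingers still pinch it with more than 3 N with its button in by more than 3 mm, and the trigger is at rest (under 0.03 rad) (all of step 3 and value of joint trigger below 0.03 rad and value of joint button above 0.003 m); the arm keeps its last pose, push and grip.
It fails at once if the shaft is pulled out more than 30 mm while the trigger is squeezed (value of joint shaft above 0.03 m and value of joint trigger above 0.1 rad).
It fails at once if a bystander is moved more than 25 mm (distance of any of bean_tin, jam_jar, tumbler, tomato, mandarin, lemon, garlic, teaspoon from where it was at the start of the episode above 0.025 m).
It also fails if it takes over 42 s, if anything falls off the work surface, if the arm or the gripper's body presses on something with over 40 N, if the wrist force passes 120 N, or if a joint passes its speed limit or range.

## Working session

There is one attempt and no reset: what is moved stays moved. The work goes in short steps, Python scripts to look and compute and a shell command to move; the robot and the scene stay as the last step left them, time stands still between calls to the robot, and variables do not carry over. Pictures are saved under pics/ and viewed, at most 10 in all, crops included, and the job is handed in when it is done.

```bash
mkdir -p pics; cat > h.py <<'E'
import numpy as np, cv2
from workcell import telemetry, viewer, robot, models
def cam(n):
    d=viewer.read_camera(n); return d
def proj(d,P):
    P=np.atleast_2d(P); c=(d["world_to_cam"]@np.c_[P,np.ones(len(P))].T).T[:,:3]
    c=c*[1,-1,-1]; p=(d["mtx"]@c.T).T; return p[:,:2]/p[:,2:]
def unproj(d,px,z):
    W=np.linalg.inv(d["world_to_cam"]); r=np.linalg.inv(d["mtx"])@[px[0],px[1],1]; r=W[:3,:3]@(r*[1,-1,-1]); o=W[:3,3]
    return o+r*(z-o[2])/r[2]
E
python3 - <<'E'
from h import *
for n in("scene","top"):
    d=cam(n); cv2.imwrite(f"pics/{n}0.png",d["color"][:,:,::-1])
    for t,z in [("reacher",.07),("collar",.085),("trigger",.082),("button",.07),("bean_tin",.03),("jam_jar",.04),("tumbler",.045),("tomato",.04),("mandarin",.026),("lemon",.03),("garlic",.03),("teaspoon",.005)]:
        r=models.recognise(t,n)
        print(n,t,[(np.round(q["point"]),round(q["conf"],2),unproj(d,q["point"],z)[:2].round(3)) for q in r[:2]])
print(d.keys()); s=telemetry.observe(); print(s)
E
```

```text
scene reacher [(array([292., 194.]), 0.83, array([0.496, 0.076]))]
scene collar [(array([322., 221.]), 0.68, array([ 0.522, -0.049]))]
scene trigger [(array([277., 186.]), 0.75, array([0.467, 0.112]))]
scene button []
scene bean_tin [(array([262., 144.]), 0.83, array([0.507, 0.347]))]
scene jam_jar [(array([229., 148.]), 0.64, array([0.404, 0.365])), (array([320., 220.]), 0.49, array([ 0.535, -0.013]))]
scene tumbler [(array([299., 128.]), 0.87, array([0.638, 0.352]))]
scene tomato [(array([278., 277.]), 0.67, array([ 0.377, -0.117]))]
scene mandarin [(array([308., 312.]), 0.62, array([ 0.405, -0.216]))]
scene lemon [(array([354., 150.]), 0.75, array([0.753, 0.194]))]
scene garlic [(array([420., 224.]), 0.73, array([ 0.765, -0.129]))]
scene teaspoon [(array([300., 128.]), 0.6, array([0.657, 0.398])), (array([236., 193.]), 0.55, array([0.37 , 0.205]))]
top reacher [(array([290., 216.]), 0.95, array([0.512, 0.121])), (array([249., 272.]), 0.43, array([0.374, 0.214]))]
top collar [(array([350., 208.]), 0.56, array([ 0.532, -0.025])), (array([196., 164.]), 0.18, array([0.633, 0.351]))]
t
[... 594 characters left out ...]
)
{'clock': 1.3, 'qpos': array([-1.11805020e+00,  8.68945035e-02,  1.75920390e-01,  1.65981004e+00,
       -6.30400112e-06,  1.57078143e+00]), 'qd': array([ 5.79896641e-06, -1.99699352e-03,  7.71034696e-04, -2.38760628e-05,
       -1.63781144e-04, -6.47673132e-04]), 'joint_torque': array([ 2.65028815e-03, -5.20108545e+01,  4.64853287e+01,  2.13438310e-03,
        5.76012121e-05, -2.12506296e-05]), 'ee_pos': array([ 0.24058834, -0.4945872 ,  0.25029766]), 'orientation': array([ 3.06142253e+00,  7.05133345e-01, -5.35774302e-06]), 'force': array([-0.38421533, -0.2418128 ,  0.18985468]), 'moment': array([ 0.00968025, -0.00762684, -0.02347253]), 'finger_force': 0.0, 'opening': 0.9966511816017626}
```

View pics/top0.png

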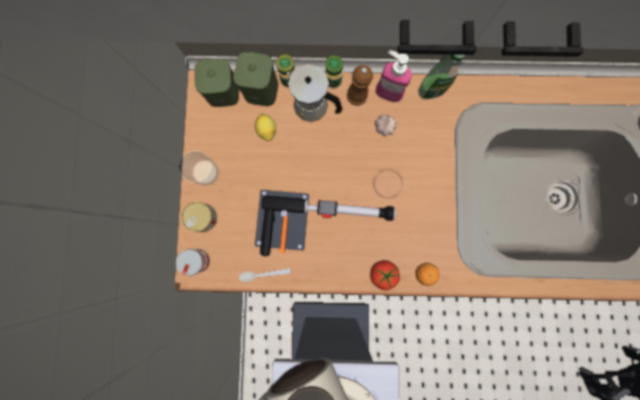

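View pics/scene0.png

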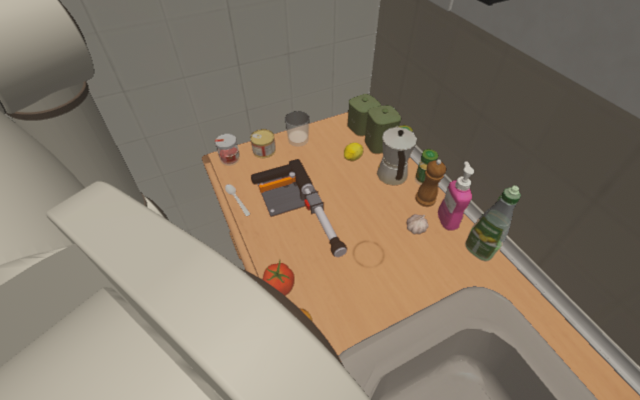

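```bash
python3 - <<'E'
from h import *
from scipy.optimize import least_squares
obs=[]
for n in("top","scene"):
    d=cam(n); im=d["color"]; hsv=cv2.cvtColor(im,cv2.COLOR_RGB2HSV)
    tp=models.recognise("trigger",n)[0]["point"]; cp=models.recognise("collar",n)[0]["point"]
    yy,xx=np.mgrid[:400,:640]
    m=(hsv[...,0]>4)&(hsv[...,0]<16)&(hsv[...,1]>195)&(hsv[...,2]>120)&(np.hypot(xx-tp[0],yy-tp[1])<28)
    p=np.argwhere(m)[:,::-1]; print(n,"orange",len(p),p.mean(0),p.min(0),p.max(0))
    cs=models.silhouettes("collar",n); r=cs[0]["region"]; q=np.argwhere(r)[:,::-1]; print("collar",cs[0]["conf"],len(q),q.mean(0),q.min(0),q.max(0))
    red=((hsv[...,0]<4)|(hsv[...,0]>172))&(hsv[...,1]>130)&(np.hypot(xx-cp[0],yy-cp[1])<25); b=np.argwhere(red)[:,::-1]; print("red",len(b),b.mean(0) if len(b) else 0)
    rs=models.silhouettes("reacher",n)[0]["region"]; w=np.argwhere(rs)[:,::-1]; print("reacher",w.min(0),w.max(0),len(w))
    # shaft: bright grey pixels in reacher far from collar
    x0,y0=int(cp[0])-100,int(cp[1])-60
    crop=cv2.resize(im[y0:y0+110,x0:x0+170],None,fx=4.5,fy=4.5,interpolation=cv2.INTER_CUBIC)
    cv2.imwrite(f"pics/{n}1.png",crop[:,:,::-1]); print("crop origin",x0,y0)
    np.savez(f"{n}.npz",im=im,mtx=d["mtx"],world_to_cam=d["world_to_cam"])
E
```

```text
<stdin>:9: RuntimeWarning: Mean of empty slice.
  ret = um.true_divide(
Traceback (most recent call last):
ValueError: zero-size array to reduction operation minimum which has no identity
```

```bash
python3 - <<'E'
from h import *
for n in("top","scene"):
    d=cam(n); im=d["color"]; hsv=cv2.cvtColor(im,cv2.COLOR_RGB2HSV)
    cp=models.recognise("collar",n)[0]["point"]
    for t in("trigger","collar","reacher"):
        for s in models.silhouettes(t,n)[:1]:
            q=np.argwhere(s["region"])[:,::-1]; print(n,t,round(s["conf"],2),len(q),q.mean(0).round(1),q.min(0),q.max(0))
            if t=="trigger": print("hsv",np.median(hsv[s["region"]],axis=0), np.percentile(hsv[s["region"]],90,axis=0))
    x0,y0=int(cp[0])-100,int(cp[1])-60
    crop=cv2.resize(im[y0:y0+110,x0:x0+170],None,fx=4.5,fy=4.5,interpolation=cv2.INTER_CUBIC)
    cv2.imwrite(f"pics/{n}1.png",crop[:,:,::-1]); print("crop origin",x0,y0)
    np.savez(f"{n}.npz",color=im,mtx=d["mtx"],world_to_cam=d["world_to_cam"])
E
```

```text
top trigger 0.54 159 [283.2 233.8] [280 216] [287 251]
hsv [ 11. 185. 217.] [ 12. 192. 229.]
top collar 0.85 884 [353.2 209.7] [316 200] [395 220]
top reacher 0.87 3815 [297.8 217.6] [254 189] [395 255]
crop origin 252 149
scene trigger 0.66 237 [275.9 184.3] [260 178] [294 192]
hsv [ 14. 218. 149.] [ 17. 245. 211.]
scene collar 0.58 791 [325.9 224.6] [306 192] [346 257]
crop origin 224 161
```

View pics/top1.png

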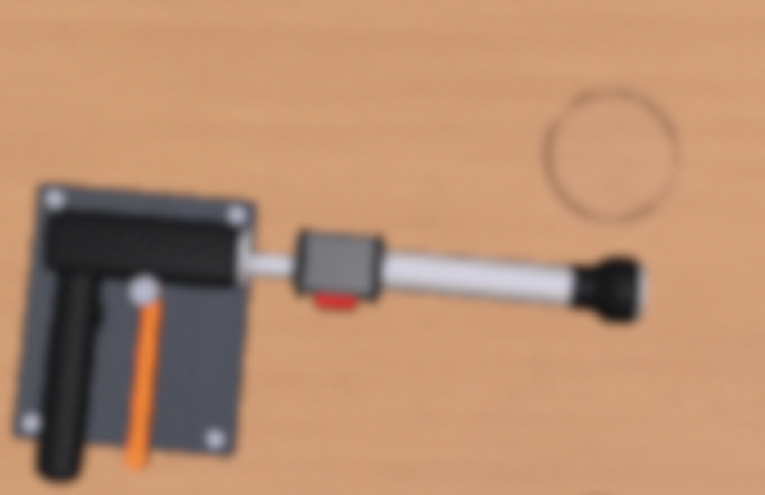

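View pics/scene1.png

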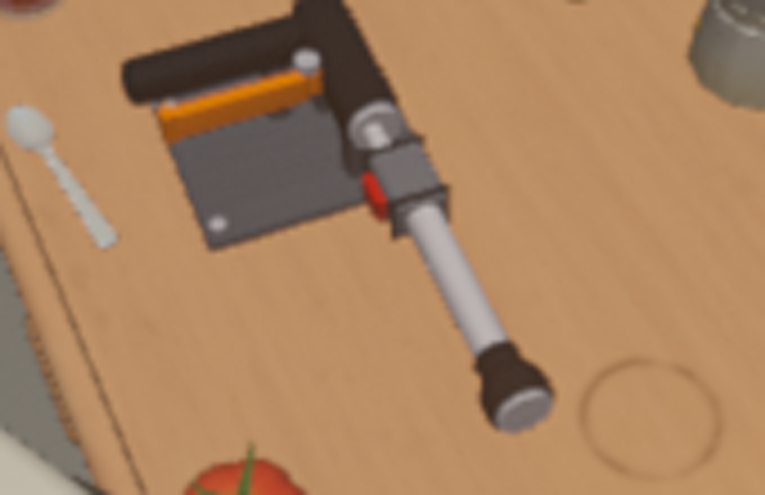

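```bash
cat > fit.py <<'E'
from h import *
from scipy.optimize import least_squares
D={n:dict(np.load(n+".npz")) for n in("top","scene")}; O={"top":(252,149),"scene":(224,161)}
def px(n,c): return (np.array(c,float)+.5)/4.5-.5+O[n]
def R(t): return np.array([[np.cos(t),-np.sin(t)],[np.sin(t),np.cos(t)]])
def loc(n,c,z,v): return (unproj(D[n],px(n,c),z)[:2]-v[:2])@R(v[2])*1000  # local mm
def res(v):
    r=[]
    for c in[(297,231),(384,237),(379,300),(295,294)]: r.append(loc("top",c,.085,v))
    r=[np.mean(r,0)-[0,-50]]
    q=[]
    for c in[(280,265),(565,284)]: r.append([loc("top",c,.070,v)[0]])
    for c in[(150,310),(138,455)]: r.append([loc("top",c,.082,v)[1]-49])
    for c in[(80,290),(60,460)]: r.append([loc("top",c,.084,v)[1]-90])
    r.append([loc("top",(59,481),.075,v)[0]+130])
    P=np.array([loc("top",c,.010,v) for c in[(40,185),(255,203),(233,455),(14,436)]])
    r.append([(P[1]-P[0])[0]/2,(P[2]-P[3])[0]/2,(P[3]-P[0])[1]/2,(P[2]-P[1])[1]/2])
    return np.concatenate(r)
s=least_squares(res,[.53,.04,0],loss="soft_l1"); v=s.x
print(v.round(4),s.fun.round(1))
def W(p,v=v): p=np.array(p)/1000.; return np.r_[R(v[2])@p[:2]+v[:2],p[2]]
if __name__=="__main__":
    print("squeeze",W((-85,80,70)).round(4),"collar",W((0,-50,70)).round(4))
    for n in D:
        im=D[n]["color"]; x,y=O[n]; cr=cv2.resize(im[y:y+110,x:x+170],None,fx=4.5,fy=4.5,interpolation=cv2.INTER_CUBIC)[:,:,::-1].copy()
        def poly(P,col,cl=True):
            u=(proj(D[n],[W(p) for p in P])-O[n]+.5)*4.5-.5; cv2.polylines(cr,[u.round().astype(int)],cl,col,1)
        for z in(55,85): poly([(-17,-75,z),(17,-75,z),(17,-25,z),(-17,-25,z)],(0,255,0))
        for z in(56,84): poly([(-130,78,z),(-130,102,z),(-25,102,z),(-25,78,z)],(255,255,0))
        poly([(-120,44,82),(-120,54,82),(-30,54,82),(-30,44,82)],(255,0,0))
        poly([(0,0,70),(0,-200,70)],(255,0,255),False)
        cv2.imwrite(f"pics/{n}2.png",cr)
    a=cv2.imread("pics/top2.png");b=cv2.imread("pics/scene2.png"); c=np.vstack([a,b])
    cv2.imwrite("pics/both2.png",cv2.resize(c,None,fx=.6,fy=.6,interpolation=cv2.INTER_AREA))
E
python3 fit.py
```

```text
[ 0.5367  0.0789 -0.061 ] [-0.8  1.1 -1.8  0.7  0.8 -0.1 -2.1 -0.4  2.7 -0.1 -0.1  0.1 -0.1]
squeeze [0.4567 0.1639 0.07  ] collar [0.5337 0.029  0.07  ]
```

View pics/both2.png

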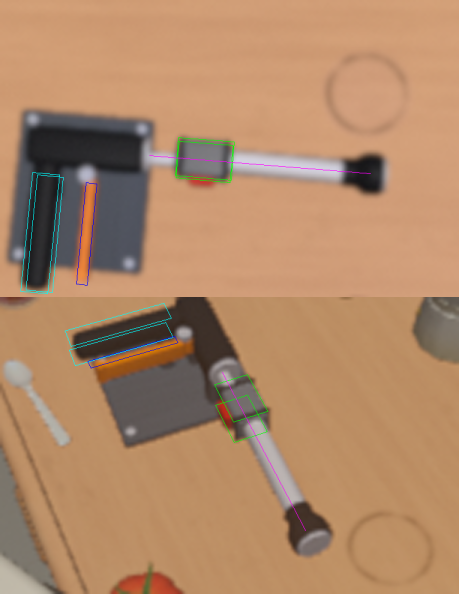

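```bash
cat > go.py <<'E'
import sys
from fit import *
from scipy.spatial.transform import Rotation as Ro
def delta(p,ang):
    s=telemetry.observe(); A=Ro.from_rotvec(s["orientation"]); p=np.array(p)
    print("t",round(s["clock"],2),"pos",s["ee_pos"].round(4),"F",s["force"].round(1),"open",round(s["opening"],3),"ff",round(s["finger_force"],1))
    print("shift cm",(A.inv().apply(p-s["ee_pos"])*100).round(2))
    for a in(ang,ang+np.pi):  # tool y at heading a, z down
        y=np.array([np.cos(a),np.sin(a),0]); z=np.array([0,0,-1.]); B=Ro.from_matrix(np.c_[np.cross(y,z),y,z])
        print("turn",(A.inv()*B).as_rotvec().round(3))
    print("q",s["qpos"].round(2))
E
python3 -c "
from go import *
t=v[2]
p=W((-85,80,70)); delta([p[0],p[1],.25],t+np.pi/2)"
```

```text
[ 0.5367  0.0789 -0.061 ] [-0.8  1.1 -1.8  0.7  0.8 -0.1 -2.1 -0.4  2.7 -0.1 -0.1  0.1 -0.1]
t 1.95 pos [ 0.2406 -0.4946  0.2503] F [ 0.7 -0.1  0.1] open 0.998 ff 0.0
shift cm [ 4.824e+01 -4.976e+01  3.000e-02]
turn [-0.    -0.    -2.628]
turn [-0.     0.     0.514]
q [-1.12  0.09  0.18  1.66 -0.    1.57]
```

```bash
python3 -m creep '1 12 -12.5 0 0 0 0.13; 1 24 -25 0 0 0 0.26; 1 24 -25 0 0 0 0.26; 1 24 -25 0 0 0 0.26; 1 36 -37 0 0 0 0.4; 1 48.2 -49.8 0 0 0 0.514; 1 48.2 -49.8 0 0 0 0.514; 1 48.2 -49.8 0 0 0 0.514; 1 48.2 -49.8 0 0 0 0.514; 1 48.2 -49.8 0 0 0 0.514; 1 48.2 -49.8 0 0 0 0.514; 1 48.2 -49.8 0 0 0 0.514' 20
python3 -c "
from go import *
t=v[2]
p=W((-85,80,70)); delta([p[0],p[1],.25],t+np.pi/2)"
```

```text
clock: 3.15
ee_pos: [0.4207, 0.0032, 0.2505]
orientation: [-3.112, 0.016, -0.0]
force: [-0.2, -0.2, -0.3]
opening: 1.0
finger_force: 0.0
[ 0.5367  0.0789 -0.061 ] [-0.8  1.1 -1.8  0.7  0.8 -0.1 -2.1 -0.4  2.7 -0.1 -0.1  0.1 -0.1]
t 3.15 pos [0.4207 0.0032 0.2505] F [-0.2 -0.2 -0.3] open 1.0 ff 0.0
shift cm [  3.44 -16.1    0.53]
turn [-1.00e-03 -4.60e-02 -3.09e+00]
turn [-0.03   0.001  0.051]
q [-0.01 -0.22 -0.11  1.68  0.03  3.14]
```

```bash
python3 -m creep '1 3.4 -16 0.5 0 0 -0.15; 1 3.4 -16 0.5 0 0 -0.6; 1 3.4 -16 0.5 0 0 -0.6; 1 3.4 -16 0.5 0 0 -0.6; 1 3.4 -16 0.5 0 0 -1.2; 1 3.4 -16 0.5 0 0 -1.2; 1 3.4 -16 0.5 0 0 -1.2; 1 3.4 -16 0.5 0 0 -1.2; 1 3.4 -16 0.5 0 0 -1.75; 1 3.4 -16 0.5 0 0 -1.75; 1 3.4 -16 0.5 0 0 -1.75; 1 3.4 -16 0.5 0 0 -1.75'
python3 -c "
from go import *
t=v[2]
p=W((-85,80,70)); delta([p[0],p[1],.25],t+np.pi/2)"
```

```text
clock: 4.35
ee_pos: [0.4568, 0.1602, 0.25]
orientation: [-2.013, -2.387, -0.034]
force: [-0.1, 0.2, 0.4]
opening: 1.0
finger_force: 0.0
[ 0.5367  0.0789 -0.061 ] [-0.8  1.1 -1.8  0.7  0.8 -0.1 -2.1 -0.4  2.7 -0.1 -0.1  0.1 -0.1]
t 4.35 pos [0.4568 0.1602 0.25  ] F [-0.1  0.2  0.4] open 1.0 ff 0.0
shift cm [0.37 0.06 0.01]
turn [ 0.023 -0.021 -1.34 ]
turn [-0.022 -0.025  1.801]
q [ 0.32 -0.08  0.01  1.65  0.03  1.72]
```

```bash
python3 -m creep '1 0.37 0.06 0 0.023 -0.021 -1.34; 1 0.37 0.06 0 0.023 -0.021 -1.34; 1 0.37 0.06 0 0.023 -0.021 -1.34; 1 0.37 0.06 0 0.023 -0.021 -1.34; 1 0.37 0.06 2 0.023 -0.021 -1.34; 1 0.37 0.06 4 0.023 -0.021 -1.34; 1 0.37 0.06 6 0.023 -0.021 -1.34; 1 0.37 0.06 8 0.023 -0.021 -1.34; 1 0.37 0.06 8 0.023 -0.021 -1.34; 1 0.37 0.06 8 0.023 -0.021 -1.34; 1 0.37 0.06 8 0.023 -0.021 -1.34; 1 0.37 0.06 8 0.023 -0.021 -1.34'
python3 - <<'E'
from go import *
t=v[2]
p=W((-85,80,70)); delta(p,t+np.pi/2)
out=[]
for n in("top","scene"):
    im=cam(n)["color"]; x,y=O[n]; out.append(cv2.resize(im[y-15:y+105,x-20:x+110],None,fx=3,fy=3,interpolation=cv2.INTER_CUBIC)[:,:,::-1])
cv2.imwrite("pics/over.png",np.hstack(out))
E
```

```text
clock: 5.55
ee_pos: [0.457, 0.1663, 0.1706]
orientation: [0.111, 3.139, 0.001]
force: [0.6, 0.3, 0.0]
opening: 0.995
finger_force: 0.0
[ 0.5367  0.0789 -0.061 ] [-0.8  1.1 -1.8  0.7  0.8 -0.1 -2.1 -0.4  2.7 -0.1 -0.1  0.1 -0.1]
t 5.55 pos [0.457  0.1663 0.1706] F [0.6 0.3 0. ] open 0.995 ff 0.0
shift cm [ 0.02 -0.25 10.06]
turn [ 0.     0.001 -0.009]
turn [ 1.000e-03 -1.000e-03  3.132e+00]
q [ 0.35 -0.08 -0.15  1.5   0.    0.42]
```

View pics/over.png

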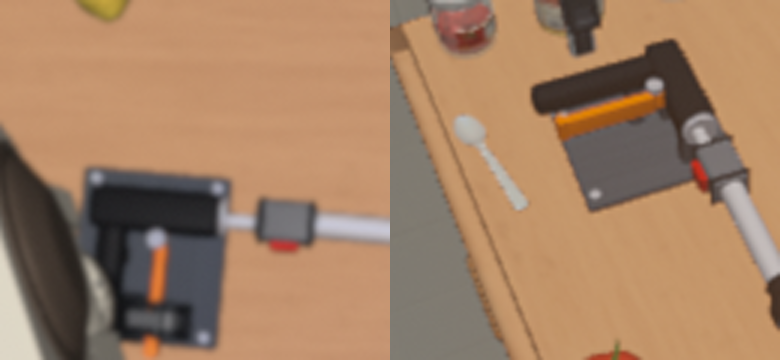

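```bash
python3 -m creep '1 0 -0.25 2.5 0 0 0; 1 0 -0.25 5 0 0 0; 1 0 -0.25 7.5 0 0 0; 1 0 -0.25 10 0 0 0; 1 0 -0.25 10 0 0 0; 1 0 -0.25 10 0 0 0'
```

```text
clock: 6.25
ee_pos: [0.4566, 0.1637, 0.0707]
orientation: [-0.107, -3.14, 0.0]
force: [0.1, -0.1, -0.1]
opening: 0.996
finger_force: 0.0
```

```bash
python3 -m creep '0.75 0 0 0 0 0 0; 0.7 0 0 0 0 0 0; 0.66 0 0 0 0 0 0; 0.66 0 0 0 0 0 0; 0.66 0 0 0 0 0 0' 20
```

```text
clock: 6.75
ee_pos: [0.457, 0.1634, 0.0708]
orientation: [0.106, 3.139, -0.001]
force: [-0.1, -5.6, 3.3]
opening: 0.662
finger_force: 2.5
```

```bash
python3 -m creep '0.6 0 0 0 0 0 0; 0.55 0 0 0 0 0 0; 0.5 0 0 0 0 0 0; 0.5 0 0 0 0 0 0; 0.5 0 0 0 0 0 0; 0.5 0 0 0 0 0 0' 20
```

```text
clock: 7.35
ee_pos: [0.457, 0.1643, 0.071]
orientation: [0.105, 3.139, 0.002]
force: [-1.1, 0.5, 8.2]
opening: 0.531
finger_force: 21.1
```

```bash
python3 -m creep '0.48 0 0 0 0 0 0; 0.48 0 0 0 0 0 0; 0.48 0 0 0 0 0 0; 0.48 0 0 0 0 0 0; 0.48 0 0 0 0 0 0; 0.48 0 0 0 0 0 0' 40; python3 -m creep '1 0 0 0 0 0 0; 1 0 0 0 0 0 0; 1 0 0 0 0 0 0; 1 0 0 0 0 0 0; 1 0 0 0 0 0 0; 1 0 0 0 0 0 0; 1 0 0 0 0 0 0; 1 0 0 0 0 0 0; 1 0 0 0 0 0 0; 1 0 0 0 0 0 0' 20
```

```text
clock: 7.95
ee_pos: [0.457, 0.1646, 0.0712]
orientation: [0.105, 3.139, 0.003]
force: [-3.2, 2.2, 6.9]
opening: 0.52
finger_force: 39.7
clock: 8.95
ee_pos: [0.4566, 0.1637, 0.0701]
orientation: [-0.106, -3.14, -0.0]
force: [-0.7, -0.2, -0.5]
opening: 0.996
finger_force: 0.0
```

```bash
python3 -m creep '1 0 0 -3 0 0 0; 1 0 0 -7 0 0 0; 1 0 0 -11 0 0 0; 1 0 0 -11 0 0 0; 1 0 0 -11 0 0 0'
python3 - <<'E'
from go import *
t=v[2]; p=W((0,-50,70)); delta([p[0],p[1],.18],t)
out=[]
for n in("top","scene"):
    im=cam(n)["color"]; x,y=O[n]; out.append(cv2.resize(im[y-15:y+105,x-20:x+110],None,fx=3,fy=3,interpolation=cv2.INTER_CUBIC)[:,:,::-1])
cv2.imwrite("pics/over2.png",np.hstack(out))
E
```

```text
clock: 9.45
ee_pos: [0.4571, 0.1639, 0.1808]
orientation: [0.105, 3.138, 0.001]
force: [0.2, 0.5, -0.6]
opening: 1.002
finger_force: 0.0
[ 0.5367  0.0789 -0.061 ] [-0.8  1.1 -1.8  0.7  0.8 -0.1 -2.1 -0.4  2.7 -0.1 -0.1  0.1 -0.1]
t 9.45 pos [0.4571 0.1639 0.1808] F [ 0.2  0.5 -0.6] open 1.002 ff 0.0
shift cm [ -8.55 -12.95   0.09]
turn [2.000e-03 1.000e-03 1.565e+00]
turn [-1.000e-03  2.000e-03 -1.577e+00]
q [ 0.34 -0.08 -0.13  1.52  0.    0.41]
```

View pics/over2.png

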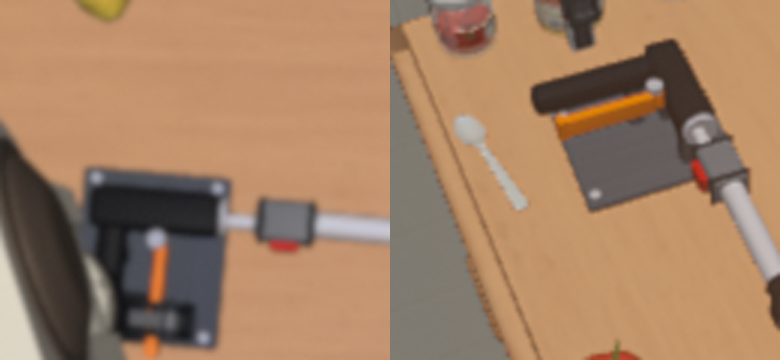

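The trigger is back at rest, with its tip at (560,125) in the crop as before, and the collar is still home. Next I move over the collar.

```bash
python3 -m creep '1 -4 -6 0 0 0 0.15; 1 -8.55 -12.95 0 0 0 0.8; 1 -8.55 -12.95 0 0 0 0.8; 1 -8.55 -12.95 0 0 0 0.8; 1 -8.55 -12.95 0 0 0 0.8; 1 -8.55 -12.95 0 0 0 1.565; 1 -8.55 -12.95 0 0 0 1.565; 1 -8.55 -12.95 0 0 0 1.565; 1 -8.55 -12.95 0 0 0 1.565; 1 -8.55 -12.95 0 0 0 1.565; 1 -8.55 -12.95 0 0 0 1.565; 1 -8.55 -12.95 0 0 0 1.565'
python3 - <<'E'
from go import *
t=v[2]; p=W((0,-50,70)); delta(p,t)
E
```

```text
clock: 10.75
ee_pos: [0.5326, 0.0288, 0.1785]
orientation: [-2.288, -2.15, 0.003]
force: [0.1, 0.1, -0.6]
opening: 1.001
finger_force: 0.0
[ 0.5367  0.0789 -0.061 ] [-0.8  1.1 -1.8  0.7  0.8 -0.1 -2.1 -0.4  2.7 -0.1 -0.1  0.1 -0.1]
t 10.75 pos [0.5326 0.0288 0.1785] F [ 0.1  0.1 -0.6] open 1.001 ff 0.0
shift cm [ 0.03  0.13 10.85]
turn [-0.002  0.    -0.001]
turn [1.00e-03 4.00e-03 3.14e+00]
q [ 0.05  0.03 -0.02  1.52 -0.    1.69]
```

```bash
python3 -m creep '1 0 0.1 3 0 0 0; 1 0 0.1 6 0 0 0; 1 0 0.1 8.5 0 0 0; 1 0 0.1 10.8 0 0 0; 1 0 0.1 10.8 0 0 0; 1 0 0.1 10.8 0 0 0'
```

```text
clock: 11.35
ee_pos: [0.5338, 0.0287, 0.0719]
orientation: [-2.287, -2.153, 0.002]
force: [-0.8, -0.5, 1.1]
opening: 0.999
finger_force: 0.0
```

```bash
python3 -m creep '0.7 0 0 0 0 0 0; 0.6 0 0 0 0 0 0; 0.5 0 0 0 0 0 0; 0.45 0 0 0 0 0 0; 0.3 0 0 0 0 0 0; 0.3 0 0 0 0 0 0; 0.3 0 0 0 0 0 0; 0.3 0 0 0 0 0 0' 40
python3 - <<'E'
from go import *
t=v[2]; delta(W((0,-143,70)),t)
E
```

```text
clock: 12.15
ee_pos: [0.5349, 0.0287, 0.0729]
orientation: [2.288, 2.151, 0.002]
force: [1.6, -0.2, 6.1]
opening: 0.398
finger_force: 44.7
[ 0.5367  0.0789 -0.061 ] [-0.8  1.1 -1.8  0.7  0.8 -0.1 -2.1 -0.4  2.7 -0.1 -0.1  0.1 -0.1]
t 12.15 pos [0.5349 0.0287 0.0729] F [ 1.6 -0.2  6.1] open 0.398 ff 44.7
shift cm [-9.28 -0.12  0.29]
turn [ 0.002 -0.    -0.   ]
turn [-0.000e+00 -3.000e-03  3.141e+00]
q [ 0.05  0.06 -0.2   1.31 -0.    1.69]
```

```bash
python3 -m creep '0.3 -0.8 0 0 0 0 0; 0.3 -1.6 0 0 0 0 0; 0.3 -2.4 0 0 0 0 0; 0.3 -3.2 0 0 0 0 0; 0.3 -4 0 0 0 0 0; 0.3 -4.8 0 0 0 0 0; 0.3 -5.6 0 0 0 0 0; 0.3 -6.4 0 0 0 0 0; 0.3 -7.2 0 0 0 0 0; 0.3 -8 0 0 0 0 0; 0.3 -8.5 0 0 0 0 0; 0.3 -8.5 0 0 0 0 0'
```

```text
clock: 13.35
ee_pos: [0.5294, -0.0558, 0.0729]
orientation: [-2.288, -2.152, -0.003]
force: [0.0, 4.7, 6.8]
opening: 0.397
finger_force: 44.4
```

```bash
python3 -m creep '0.3 -0.3 0 0 0 0 0; 0.3 -0.6 0 0 0 0 0; 0.3 -0.8 0 0 0 0 0; 0.3 -0.8 0 0 0 0 0; 0.3 -0.8 0 0 0 0 0'; python3 - <<'E'
from go import *
delta(W((0,-140,70)),v[2])
out=[]
for n in("top","scene"):
    im=cam(n)["color"]; x,y=O[n]; out.append(cv2.resize(im[y-15:y+125,x:x+130],None,fx=3,fy=3,interpolation=cv2.INTER_CUBIC)[:,:,::-1])
cv2.imwrite("pics/end.png",np.hstack(out))
E
```

```text
clock: 13.85
ee_pos: [0.529, -0.0614, 0.0729]
orientation: [-2.284, -2.153, -0.008]
force: [0.9, 17.8, 7.6]
opening: 0.403
finger_force: 44.2
[ 0.5367  0.0789 -0.061 ] [-0.8  1.1 -1.8  0.7  0.8 -0.1 -2.1 -0.4  2.7 -0.1 -0.1  0.1 -0.1]
t 13.85 pos [ 0.529  -0.0614  0.0729] F [ 0.9 17.8  7.6] open 0.403 ff 44.2
shift cm [ 0.04 -0.09  0.29]
turn [ 0.001 -0.006  0.002]
turn [ 9.00e-03  2.00e-03 -3.14e+00]
q [-0.12  0.05 -0.21  1.31  0.01  1.51]
```

View pics/end.png

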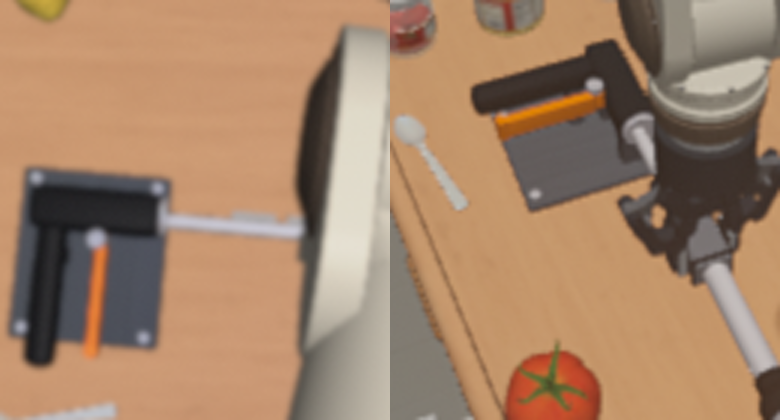

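The collar has travelled 90 mm and the pull has risen to 18 N, so it is on the end stop. The picture shows the shaft drawn out, the trigger at rest near crop (550,115), and the tin, tomato and spoon where they were.

```bash
python3 -m creep '0.3 0.1 0 0 0 0 0; 0.3 0.1 0 0 0 0 0; 0.3 0.1 0 0 0 0 0; 0.3 0.1 0 0 0 0 0; 0.3 0.1 0 0 0 0 0; 0.3 0.1 0 0 0 0 0' && python3 -c "
from workcell import robot; print(robot.job_done())"
```

```text
clock: 14.55
ee_pos: [0.529, -0.0613, 0.0729]
orientation: [-2.286, -2.153, -0.005]
force: [-0.3, 11.8, 7.0]
opening: 0.401
finger_force: 44.3
the job is handed in; nothing more can be done
None
```

I squeezed the trigger fully and it sprang back. The collar is now held at the second stop, about 90 mm out, with the button pressed in and about 44 N of grip. No bystander was touched that I could see, and I handed the job in at 14.6 s, but the hand-in call gave no verdict.

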